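# Push a tube rack through a gated transfer chute

### The job

The blue tube rack waits in the white-walled transfer chute on the robot's side of the bench, in front of a spring-loaded orange gate. With one fingertip press the long orange plate on the chute's near side down and in against the wall to swing the gate up, keep it held open, and meanwhile push the rack with the other finger along the chute until it is wholly past the gate, in the bay before the end stop. Then draw back and let the gate spring shut behind the rack; the rack is only pushed, never lifted or tipped, and leave the other things alone.

Things in the scene. Friction and masses are not known exactly. Their poses are not given: they have to be found in the camera images.
- chute: fixed white-walled chute on a 3 mm aluminium base (x -255..137, y -58..46 mm). Origin: on the bench, on the lane's centre line, below the shut gate. +x: push direction (to the robot's right, world yaw about -1.2 to -0.9), +y away from the robot, z up. Walls at y -38..-34 and 34..38, x -239..133, tops at z 24; lane 68 mm wide. All mm in these texts are in this frame.
- stop (a point): centre of the black bumper on the end stop at the chute's right end, chute x 124 mm, z 16 mm; the rack cannot go further
- gate (a joint): gate angle: 0 shut, 1.5 rad fully open; sprung shut (0.03 N m at 0, 0.06 at 1.5), damped. Hinge line along chute x at y -44, z 36 mm, between two dark posts 44 mm tall at x -251..-243 and 52..60. Blade and press plate turn together. The rack passes under the blade from about 0.85 rad up.
- gate_blade (a point): centre of the orange blade that stops the rack: 5 mm thick in x; shut it fills chute y -26..-2, z 8..34 mm at x -2.5..2.5; it swings up and towards -y, fully open it stands at y -42..-16, z 54..78 mm
- plate_mid (a point): middle of the free outer edge of the orange press plate, 286 mm long (chute x -241..44), 30 mm wide, 2.5 mm thick. Shut: sticks out nearly level from the hinge to y -74, z 34. Fully open: hangs down, outer face at y -45, z 6..36. Press it down and in (+y) anywhere along its length; a fingertip can slide along it in x while holding it.
- rack: blue tube rack with capped tubes, 60 x 94 mm, solid to 29 mm, tubes to 48 mm, 0.1 to 0.2 kg. Origin: centre of its underside. Its own y axis (94 mm) lies along the chute; push the 60 mm wide end face that looks to chute -x. It slides on the base (z 3 mm). Wholly past the gate: origin at chute x 52 mm or more; at the end stop: 77 mm.
- stock_a: small bottle with yellow cap, 44 mm diameter, 100 mm tall; bystander, origin under its centre
- stock_b: small bottle with blue cap, 44 mm diameter, 100 mm tall; bystander, origin under its centre
- dropper: small white-capped bottle, 28 mm diameter, 66 mm tall; bystander, origin under its centre
- timer: white bench timer, 62 x 68 x 21 mm; bystander, origin under its centre
- marker: marker pen lying flat, 16 x 138 x 18 mm; bystander, origin under its centre
Not all that is in view belongs to the job. Leave any purple look-alike of the rack alone.

How it is judged:
By the outcome, as a careful person would: the job done as asked, in the order asked, and still so for the second after the job is handed in, with the robot touching nothing.
It also fails if it takes over 40 s, if anything falls off the work surface, if the arm or the gripper's body presses on something with over 40 N, if the wrist force passes 120 N, or if a joint passes its speed limit or range.

### The arm

A 7-joint arm with a two-finger parallel gripper is mounted at the origin on a cart in front of the work surface, level with it; the furniture and walls round the work are solid. World frame = base frame: x ahead of the robot, y to its left, z up, the work surface at z = 0. Lengths are in m, angles in rad, forces in N, time in s.
With the tool pointing down it reaches from about 0.425 to 0.875 m from the base axis. Payload 4.7 kg.
Tool frame: the origin (TCP) lies midway between the tips of the shut fingers; the grasp point (between the pads) lies 19 mm behind it; x points along the fingers, y is the direction in which the jaws open and shut, and the axes are right-handed (so a half turn about x gives the same grasp; the last joint's range is limited). The gripper opens to 87 mm and grips with 3 to 60 N. Pads are 19 mm wide; open, the fingers measure 117 mm over their backs; the gripper's body (75 mm by 190 mm) begins 51 mm behind the grasp point.
Start: joints at [1.197, 0.321, -0.07, 1.45, 0.023, 1.371, -0.057], TCP at [0.246, -0.602, 0.223] pointing down, gripper open.
Joint ranges: [-2.86, 2.86], [-0.3, 2.09], [-1.38, 1.24], [0.06, 2.45], [-1.56, 4.7], [0.09, 2.05], [-2.69, 2.69]. Speed limits (rad/s): [2.57, 2.57, 3.14, 3.14, 3.14, 3.14, 3.14].

### API

Orientations are given as a rotation vector (axis times angle).
In Python, from bench import ctrl gives the robot as it stands. The module is installed in compiled form; this text tells all that it offers.
- The arm moves only by the shell command python3 -m jog 'ROWS' [FORCE]. ROWS is JSON, a list of rows, each an object with "rot": the turn, a rotation vector about the tool's x, y, z in units of 5 degrees (1.0 is 5 degrees), a list of three; "travel": the shift along the tool's x, y, z in units of 0.3 m (1.0 is 0.3 m), a list of three; "jaw": the closure, from -1 (fully open) to 1 (shut), so that 0 is half open. In form: [{"rot": [ax, ay, az], "travel": [tx, ty, tz], "jaw": jaw}, ...]. A call has 1 to 8 rows; each row shifts and turns the commanded pose from where the row before left it, along the tool's axes as they then stand; what a row does not reach is not made up. A row lasts 1/10 s, in which the tool goes at most 50 mm and 8.59 degrees, less where a joint would pass 70% of its speed; a pose out of reach is approached as far as the arm can. A call with a number of a shift or a turn outside -1 to 1 is refused whole. A call with a gripper value outside its range is refused whole. The fingers move at their own pace and stop on an object; FORCE is the grip in N (left out, the last holds). Time passes only in rows, so rows that do not move let the fingers close. It gives the time, the measured TCP pose, the force and the opening at its end, in the units of the state.
- ctrl.get_state(): the state, without advancing time (a new reading comes with each control period).
- ctrl.get_image(name): name is "scene" or "top" or "wrist"; returns the picture (400x640x3 uint8, red, green, blue); there is no depth.
- ctrl.camera_model(name): a dict with "mtx" (3x3 intrinsics, pixels), "extrinsics" (4x4, takes a point from world to camera coordinates); the wrist camera has in their place "hand_eye" (4x4, takes a point from camera to tool coordinates, whose origin is the TCP and whose axes are the tool frame's). Camera axes: x right, y up, looking along -z (the intrinsics and any distortion apply to the point x, -y, -z); pixel columns grow to the right and rows downward; lengths in m; the calibration is good to about 2 mm. A picture is of the moment at which its call begins: read the wrist's pose just before it. camera_model takes no time and is no camera call.
- ctrl.close_job(): hands the job in, once; it reports no verdict.
The state is a dict: "time": time; "joint_positions": joint angles; "qd": joint speeds; "joint_torque": joint torques, N m; "position": TCP position; "tool_rot": TCP orientation; "ft_force": force on the tool from outside, world axes, zero at the start; "torque": the same for the moment, N m; "grip_width": opening from 0.0 (shut) to 1.0 (fully open).
Only numpy, scipy, OpenCV 4.12 (cv2) and the standard library are available. Lean on these libraries where they do the work, as an engineer would, in place of code of your own. Each camera call takes 0.05 s, during which the arm holds its last target.

## Working session

There is one attempt and no reset: what is moved stays moved. The work goes in short steps, Python scripts to look and compute and a shell command to move; the robot and the scene stay as the last step left them, time stands still between calls to the robot, and variables do not carry over. Pictures are saved under pics/ and viewed, and the job is handed in when it is done.

```bash
mkdir -p pics
cat > h.py <<'E'
import numpy as np,cv2
from bench import ctrl
from scipy.spatial.transform import Rotation as R
E
python3 - <<'E'
from h import *
s=ctrl.get_state();print({k:np.round(v,3).tolist() for k,v in s.items()})
for n in("scene","top","wrist"):
    im=ctrl.get_image(n);cv2.imwrite(f"pics/{n}0.png",im[:,:,::-1]);m=ctrl.camera_model(n);print(n,m)
E
```

```text
{'time': 0.0, 'joint_positions': [1.197, 0.322, -0.07, 1.452, 0.023, 1.371, -0.057], 'qd': [-0.002, -0.001, -0.0, -0.0, -0.002, 0.0, 0.0], 'joint_torque': [0.0, -49.13, -0.404, -31.252, -0.064, 0.044, 0.0], 'position': [0.246, -0.601, 0.221], 'tool_rot': [2.009, 0.397, -2.01], 'ft_force': [0.139, 0.157, 0.485], 'torque': [-0.037, 0.025, -0.036], 'grip_width': 0.996}
scene {'mtx': array([[432.70464233,   0.        , 313.61425142],
       [  0.        , 432.70464233, 203.14357938],
       [  0.        ,   0.        ,   1.        ]]), 'extrinsics': array([[-0.5776039 ,  0.81627856,  0.00793943,  0.45834107],
       [-0.68493994, -0.48991327,  0.53929794,  0.17649232],
       [ 0.44410698,  0.30606257,  0.84207761, -1.41066279],
       [ 0.        ,  0.        ,  0.        ,  1.        ]])}
top {'mtx': array([[385.14630595,   0.        , 314.29622511],
       [  0.        , 385.14630595, 197.54966474],
       [  0.        ,   0.        ,   1.        ]]), 'extrinsics': array([[ 0.01196154, -0.99955117,  0.0274659 , -0.26255156],
       [ 0.98686307,  0.01622661,  0.16074198, -0.4933552 ],
       [-0.16111551,  0.02518236,  0.98661423, -1.150697  ],
       [ 0.        ,  0.        ,  0.        ,  1.        ]])}
wrist {'mtx': array([[278.54230167,   0.        , 320.22257981],
       [  0.        , 278.54230167, 202.43204811],
       [  0.        ,   0.        ,   1.        ]]), 'hand_eye': array([[-1.37277890e-03,  2.69281785e-01, -9.63060453e-01,
        -1.63058972e-01],
       [ 9.99998968e-01,  7.76791593e-04, -1.20823325e-03,
        -4.72987371e-04],
       [ 4.22742058e-04, -9.63061118e-01, -2.69282573e-01,
        -7.24850250e-02],
       [ 0.00000000e+00,  0.00000000e+00,  0.00000000e+00,
         1.00000000e+00]])}
```

View pics/scene0.png

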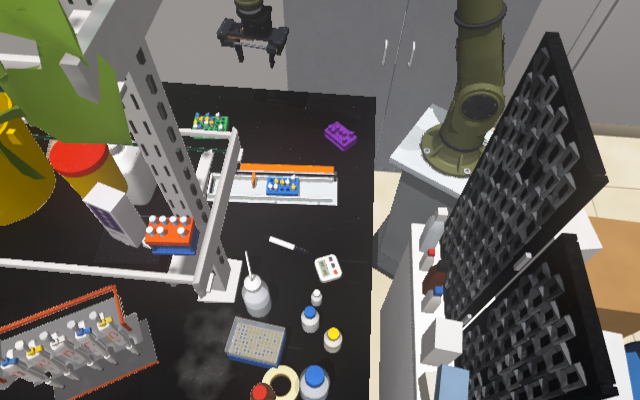

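View pics/top0.png

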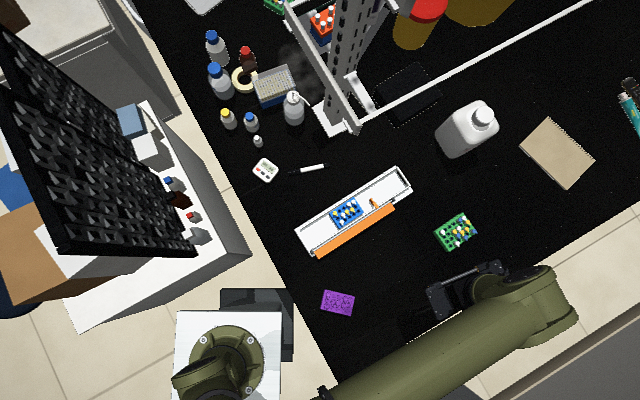

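View pics/wrist0.png

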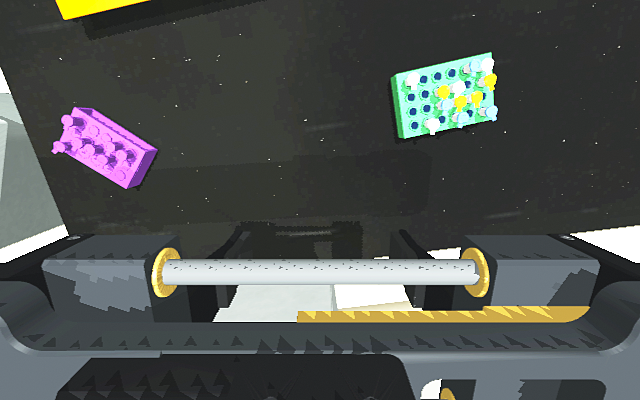

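Run:
```python
from h import *
t=cv2.imread("pics/top0.png");c=t[155:270,285:420];cv2.imwrite("pics/top0c.png",cv2.resize(c,None,fx=5.9,fy=5.2,interpolation=cv2.INTER_CUBIC)[:598])
s=cv2.imread("pics/scene0.png");c=s[150:220,200:345];cv2.imwrite("pics/scene0c.png",cv2.resize(c,None,fx=5.5,fy=5.5,interpolation=cv2.INTER_CUBIC))
```

```text
(no output)
```

View pics/top0c.png

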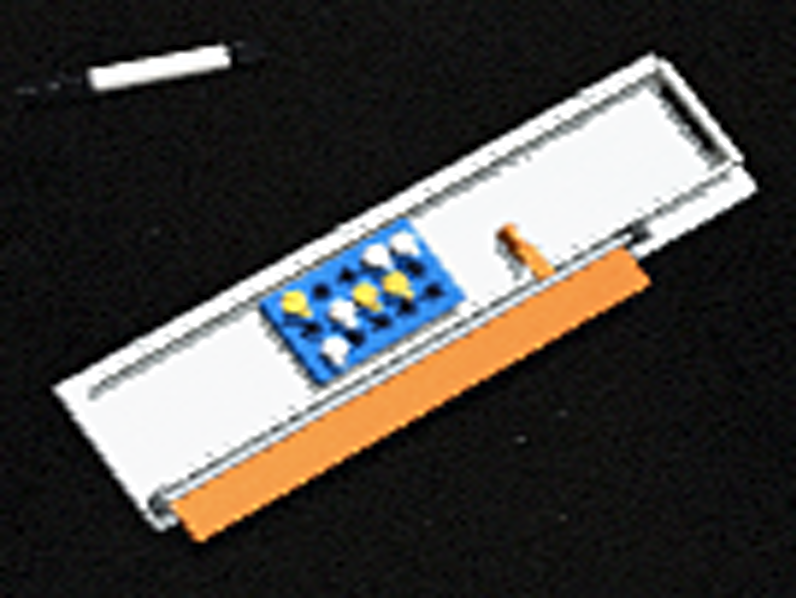

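View pics/scene0c.png

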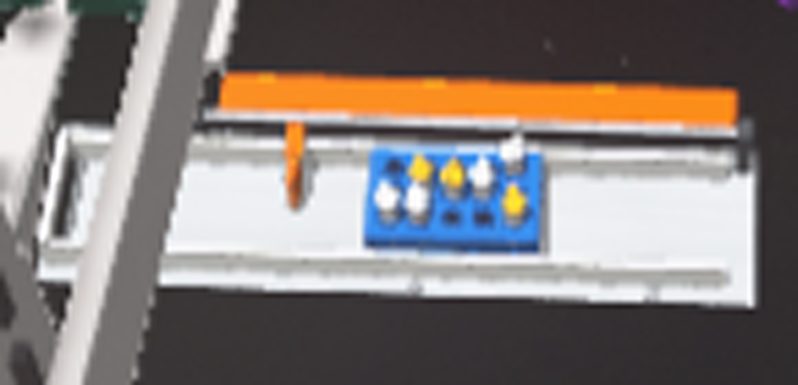

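```bash
cat >> h.py <<'E'
def ray(n,px,T=None):
    m=ctrl.camera_model(n);K=m["mtx"];d=np.array([(px[0]-K[0,2])/K[0,0],-(px[1]-K[1,2])/K[1,1],-1.])
    if T is None: 
        E=np.linalg.inv(m["extrinsics"])
    else: E=T@m["hand_eye"]
    return E[:3,3],E[:3,:3]@d
def onz(n,px,z,T=None):
    o,d=ray(n,px,T);return o+d*(z-o[2])/d[2]
def toolT(s):
    T=np.eye(4);T[:3,:3]=R.from_rotvec(s["tool_rot"]).as_matrix();T[:3,3]=s["position"];return T
def proj(n,p,T=None):
    m=ctrl.camera_model(n);E=m["extrinsics"] if T is None else np.linalg.inv(T@m["hand_eye"])
    q=E[:3,:3]@p+E[:3,3];K=m["mtx"];return np.array([K[0,0]*q[0]/-q[2]+K[0,2],K[1,1]*-q[1]/-q[2]+K[1,2]])
def fit2(ch,w):
    ch=np.array(ch)[:,:2];w=np.array(w)[:,:2];a=ch-ch.mean(0);b=w-w.mean(0)
    yaw=np.arctan2((a[:,0]*b[:,1]-a[:,1]*b[:,0]).sum(),(a*b).sum())
    c,s=np.cos(yaw),np.sin(yaw);Rm=np.array([[c,-s],[s,c]]);t=w.mean(0)-Rm@ch.mean(0)
    return yaw,t,np.linalg.norm(ch@Rm.T+t-w,axis=1)*1e3
E
python3 - <<'E'
from h import *
C=[(-255,46,3,55,388),(-241,-74,34,203,543),(44,-74,34,650,282),(137,-58,3,757,187),(133,38,24,655,55)]
ch=[];w=[]
for x,y,z,u,v in C:
    p=onz("top",(285+u/5.9,155+v/5.2),z/1e3);ch.append((x/1e3,y/1e3));w.append(p)
yaw,t,e=fit2(ch,w);print(yaw,t,e.round(1))
Rm=R.from_euler('z',yaw).as_matrix()
for nm,u,v in (("rack -x far",262,305),("rack -x near",315,385),("rack +x near",466,300),("rack +x far",405,217)):
    p=onz("top",(285+u/5.9,155+v/5.2),.032);q=Rm.T@(p-np.r_[t,0]);print(nm,(q*1e3).round(1))
E
```

```text
-0.9780508309685745 [ 0.50311949 -0.43101527] [1.4 1.4 0.8 1.  2.6]
rack -x far [-136.1   26.3   32. ]
rack -x near [-139.3  -28.8   32. ]
rack +x near [-43.8 -30.2  32. ]
rack +x far [-42.6  29.2  32. ]
```

Run:
```python
from h import *
t=cv2.imread("pics/top0.png");cv2.imwrite("pics/t1.png",cv2.resize(t[0:200,260:460],None,fx=3,fy=3,interpolation=cv2.INTER_CUBIC))
s=cv2.imread("pics/scene0.png");cv2.imwrite("pics/s1.png",cv2.resize(s[60:310,60:340],None,fx=2.4,fy=2.4,interpolation=cv2.INTER_CUBIC))
st=ctrl.get_state();print(R.from_rotvec(st["tool_rot"]).as_matrix().round(3))
```

```text
[[-0.001  0.378 -0.926]
 [ 0.001 -0.926 -0.378]
 [-1.    -0.001  0.   ]]
```

View pics/t1.png

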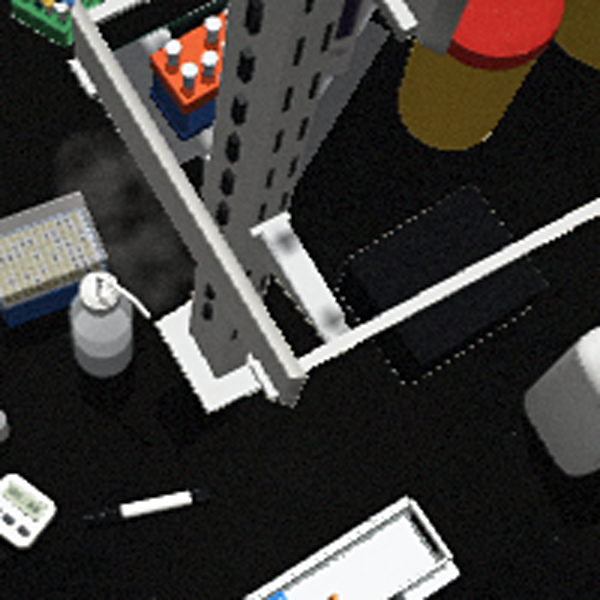

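View pics/s1.png

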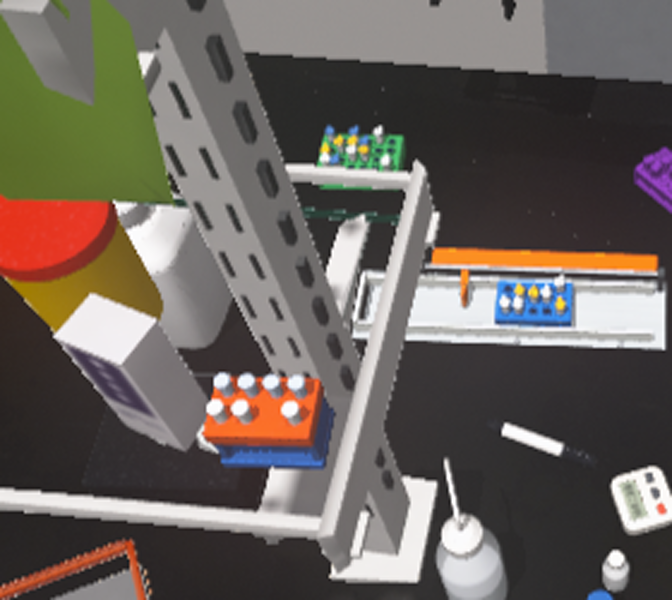

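```bash
python3 - <<'E'
from h import *
o1,d1=ray("top",(357,133));o2,d2=ray("scene",(234,129))
A=np.stack([d1,-d2],1);s=np.linalg.lstsq(A,o2-o1,rcond=None)[0]
p,q=o1+s[0]*d1,o2+s[1]*d2;print(p,q)
Rm=R.from_euler('z',-0.978).as_matrix();print(Rm.T@(p-np.array([.503,-.431,0])))
E
python3 -m jog '[{"rot":[-1,0,0],"travel":[0,0,0],"jaw":-0.2},{"rot":[-1,0,0],"travel":[0,0,0],"jaw":-0.2},{"rot":[-1,0,0],"travel":[0,0,0],"jaw":-0.2},{"rot":[-1,0,0],"travel":[0,0,0],"jaw":-0.2},{"rot":[-1,0,0],"travel":[0,0,0],"jaw":-0.2},{"rot":[-1,0,0],"travel":[0,0,0],"jaw":-0.2},{"rot":[-1,0,0],"travel":[0,0,0],"jaw":-0.2},{"rot":[-1,0,0],"travel":[0,0,0],"jaw":-0.2}]' 40
python3 -m jog '[{"rot":[-1,0,0],"travel":[0,0,0],"jaw":-0.2},{"rot":[-1,0,0],"travel":[0,0,0],"jaw":-0.2},{"rot":[-1,0,0],"travel":[0,0,0],"jaw":-0.2},{"rot":[-1,0,0],"travel":[0,0,0],"jaw":-0.2},{"rot":[-1,0,0],"travel":[0,0,0],"jaw":-0.2},{"rot":[-1,0,0],"travel":[0,0,0],"jaw":-0.2},{"rot":[-1,0,0],"travel":[0,0,0],"jaw":-0.2},{"rot":[-1,0,0],"travel":[0,0,0],"jaw":-0.2}]'
python3 -m jog '[{"rot":[-1,0,0],"travel":[0,0,0],"jaw":-0.2},{"rot":[-1,0,0],"travel":[0,0,0],"jaw":-0.2},{"rot":[-1,0,0],"travel":[0,0,0],"jaw":-0.2},{"rot":[-1,0,0],"travel":[0,0,0],"jaw":-0.2},{"rot":[-0.36,0,0],"travel":[0,0,0],"jaw":-0.2},{"rot":[0,0,0],"travel":[0,0,0],"jaw":-0.2}]'
```

```text
[ 0.58764076 -0.34051964  0.39595345] [ 0.59441815 -0.35160846  0.3998211 ]
[-0.02775545  0.12074928  0.39595345]
time: 0.95
position: [0.2457, -0.6015, 0.2221]
tool_rot: [1.554, 0.943, -1.554]
ft_force: [-0.5, 0.7, 0.0]
grip_width: 0.6
time: 1.75
position: [0.2456, -0.6016, 0.2221]
tool_rot: [1.048, 1.305, -1.048]
ft_force: [0.4, -0.1, -0.4]
grip_width: 0.597
time: 2.35
position: [0.2456, -0.6016, 0.2221]
tool_rot: [0.762, 1.434, -0.761]
ft_force: [-0.1, -0.2, 1.3]
grip_width: 0.601
```

```bash
cat >> h.py <<'E'
O=np.array([.503,-.431,0]);YAW=-.978
def chut(s=None):
    s=s or ctrl.get_state();C=R.from_euler('z',YAW).as_matrix();T=toolT(s)
    M=C.T@T[:3,:3];print("t",round(s["time"],2),"chute pos mm",((C.T@(T[:3,3]-O))*1e3).round(1),"rot err deg (tool xyz)",(R.from_matrix(M.T@np.array([[0,0,1.],[0,1,0],[-1,0,0]])).as_rotvec(degrees=True)).round(2),"grip mm",round(s["grip_width"]*87,1),"F chute",(C.T@s["ft_force"]).round(1))
E
python3 -c "
from h import *
chut()"
```

```text
t 2.35 chute pos mm [  -2.3 -308.8  222.1] rot err deg (tool xyz) [ 0.05 -0.04 -0.01] grip mm 52.3 F chute [ 0.1 -0.2  1.3]
```

```bash
python3 -m jog '[{"rot":[0,0,0],"travel":[0.038,0.115,-0.071],"jaw":-0.2},{"rot":[0,0,0],"travel":[0.038,0.115,-0.071],"jaw":-0.2},{"rot":[0,0,0],"travel":[0.038,0.115,-0.071],"jaw":-0.2},{"rot":[0,0,0],"travel":[0.038,0.115,-0.071],"jaw":-0.2},{"rot":[0,0,0],"travel":[0.038,0.115,-0.071],"jaw":-0.2},{"rot":[0,0,0],"travel":[0.038,0.115,-0.071],"jaw":-0.2},{"rot":[0,0,0],"travel":[0.038,0.115,-0.071],"jaw":-0.2},{"rot":[0,0,0],"travel":[0.038,0.115,-0.071],"jaw":-0.2}]'
python3 -m jog '[{"rot":[0,0,0],"travel":[0,0,0],"jaw":-0.2},{"rot":[0,0,0],"travel":[0,0,0],"jaw":-0.2}]'
python3 - <<'E'
from h import *
s=ctrl.get_state();chut(s);np.save("s1.npy",s,allow_pickle=True)
im=ctrl.get_image("wrist")[:,:,::-1];cv2.imwrite("pics/w1.png",im)
E
```

```text
time: 3.15
position: [0.3796, -0.3046, 0.131]
tool_rot: [0.762, 1.432, -0.763]
ft_force: [0.3, 0.2, 1.8]
grip_width: 0.604
time: 3.35
position: [0.3794, -0.3054, 0.1313]
tool_rot: [0.76, 1.434, -0.761]
ft_force: [-0.1, -0.8, -0.1]
grip_width: 0.6
t 3.35 chute pos mm [-173.2  -32.4  131.3] rot err deg (tool xyz) [0.16 0.   0.04] grip mm 52.2 F chute [ 0.6 -0.5 -0.1]
```

View pics/w1.png

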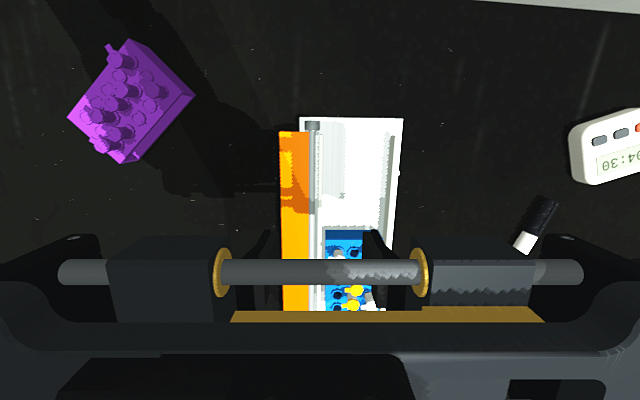

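```bash
python3 - <<'E'
from h import *
s=np.load("s1.npy",allow_pickle=True).item();T=toolT(s);C=R.from_euler('z',YAW).as_matrix()
for n,px,z in (("base -255,-58",(299,117.5),.003),("base -255,46",(403.5,118),.003),("plate -241,-74",(279,131.5),.034),("plate outer edge lower",(284,300),.034),("base far edge y46",(395,255),.003),("rack face L",(322,231),.032),("rack face R",(363,231),.032)):
    print(n,((C.T@(onz("wrist",px,z,T)-O))*1e3).round(1))
E
python3 - <<'E'
import cv2
c=cv2.imread("pics/w1.png")[100:320,260:420];cv2.imwrite("pics/w1c.png",cv2.resize(c,None,fx=2.7,fy=2.7,interpolation=cv2.INTER_CUBIC))
E
```

```text
base -255,-58 [-253.9  -55.1    3. ]
base -255,46 [-253.7   49.5    3. ]
plate -241,-74 [-241.   -71.1   34. ]
plate outer edge lower [-65.3 -72.3  34. ]
base far edge y46 [-103.4   52.2    3. ]
rack face L [-144.   -31.7   32. ]
rack face R [-144.1    9.5   32. ]
```

View pics/w1c.png

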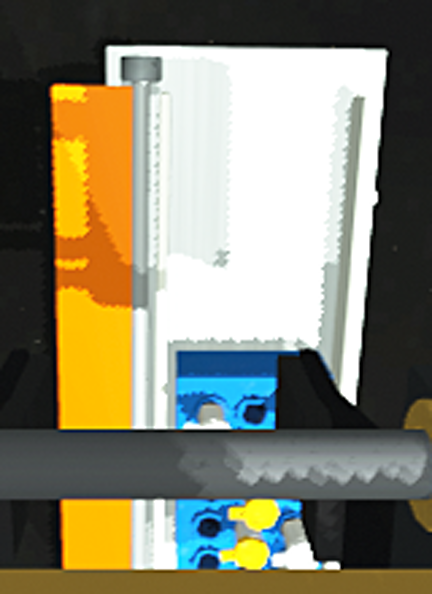

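```bash
python3 -m jog '[{"rot":[0,0,0],"travel":[0.133,0,0],"jaw":-0.2},{"rot":[0,0,0],"travel":[0.133,0,0],"jaw":-0.2},{"rot":[0,0,0],"travel":[0.04,0,0],"jaw":-0.2},{"rot":[0,0,0],"travel":[0.02,0,0],"jaw":-0.2},{"rot":[0,0,0],"travel":[0.02,0,0],"jaw":-0.2},{"rot":[0,0,0],"travel":[0,0,0],"jaw":-0.2}]'
python3 - <<'E'
from h import *
chut()
cv2.imwrite("pics/s2.png",cv2.resize(ctrl.get_image("scene")[100:250,150:390,::-1],None,fx=3.3,fy=3.3,interpolation=cv2.INTER_CUBIC))
E
```

```text
time: 4.0
position: [0.3797, -0.307, 0.0283]
tool_rot: [0.762, 1.432, -0.763]
ft_force: [-1.1, -0.1, 1.1]
grip_width: 0.599
t 4.0 chute pos mm [-171.7  -33.    28.3] rot err deg (tool xyz) [ 0.02  0.09 -0.01] grip mm 52.1 F chute [-0.6 -0.9  1.1]
```

View pics/s2.png

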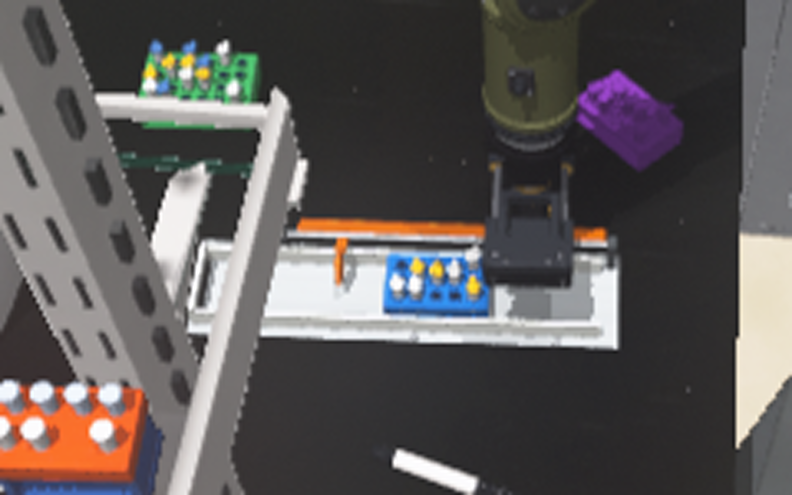

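```bash
python3 -m jog '[{"rot":[0,0,0],"travel":[0.02,0,0],"jaw":-0.2},{"rot":[0,0,0],"travel":[0.02,0,0],"jaw":-0.2},{"rot":[0,0,0],"travel":[0,0.013,0],"jaw":-0.2},{"rot":[0,0,0],"travel":[0,0.013,0],"jaw":-0.2},{"rot":[0,0,0],"travel":[0,0.013,0],"jaw":-0.2},{"rot":[0,0,0],"travel":[0,0,0],"jaw":-0.2}]'
python3 - <<'E'
from h import *
chut()
cv2.imwrite("pics/s3.png",cv2.resize(ctrl.get_image("scene")[100:250,150:390,::-1],None,fx=3.3,fy=3.3,interpolation=cv2.INTER_CUBIC))
E
```

```text
time: 4.65
position: [0.3888, -0.299, 0.0152]
tool_rot: [0.762, 1.434, -0.761]
ft_force: [-3.4, -3.0, -1.0]
grip_width: 0.597
t 4.65 chute pos mm [-173.3  -21.    15.2] rot err deg (tool xyz) [ 0.08 -0.06  0.01] grip mm 51.9 F chute [ 0.6 -4.6 -1. ]
```

View pics/s3.png

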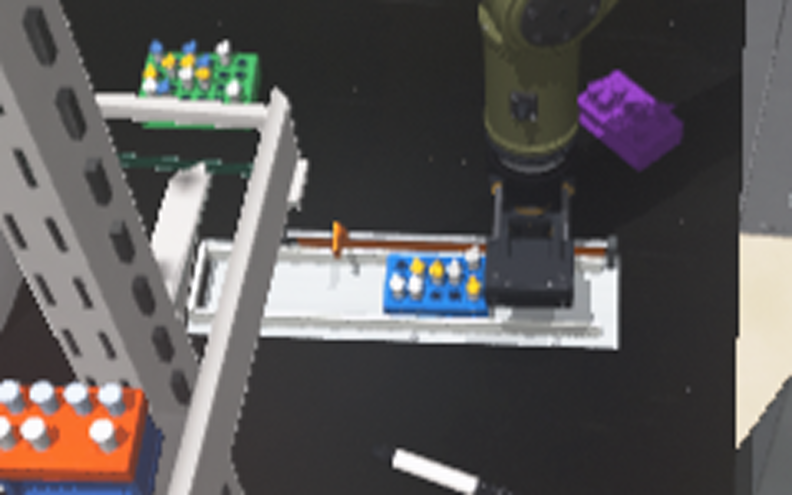

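```bash
python3 -m jog '[{"rot":[0,0,0],"travel":[0,0.007,0],"jaw":-0.2},{"rot":[0,0,0],"travel":[0,0,0],"jaw":-0.2}]'
python3 -c "
from h import *
chut()"
```

```text
time: 4.9
position: [0.3905, -0.2979, 0.0153]
tool_rot: [0.762, 1.434, -0.761]
ft_force: [-3.3, -1.5, -1.3]
grip_width: 0.598
t 4.9 chute pos mm [-173.3  -18.9   15.3] rot err deg (tool xyz) [ 0.07 -0.05  0.  ] grip mm 52.0 F chute [-0.6 -3.5 -1.3]
```

```bash
python3 -m jog '[{"rot":[0,0,0],"travel":[0,0,0.03],"jaw":-0.2},{"rot":[0,0,0],"travel":[0,0,0.03],"jaw":-0.2},{"rot":[0,0,0],"travel":[0,0,0.03],"jaw":-0.2},{"rot":[0,0,0],"travel":[0,0,0.03],"jaw":-0.2},{"rot":[0,0,0],"travel":[0,0,0.03],"jaw":-0.2},{"rot":[0,0,0],"travel":[0,0,0.03],"jaw":-0.2},{"rot":[0,0,0],"travel":[0,0,0],"jaw":-0.2}]'
python3 - <<'E'
from h import *
chut()
cv2.imwrite("pics/s4.png",cv2.resize(ctrl.get_image("scene")[100:250,150:390,::-1],None,fx=3.3,fy=3.3,interpolation=cv2.INTER_CUBIC))
E
```

```text
time: 5.6
position: [0.422, -0.3451, 0.0157]
tool_rot: [0.762, 1.43, -0.762]
ft_force: [-1.8, -2.1, -1.8]
grip_width: 0.601
t 5.6 chute pos mm [-116.5  -19.1   15.7] rot err deg (tool xyz) [ 0.01  0.14 -0.04] grip mm 52.2 F chute [ 0.8 -2.7 -1.8]
```

View pics/s4.png

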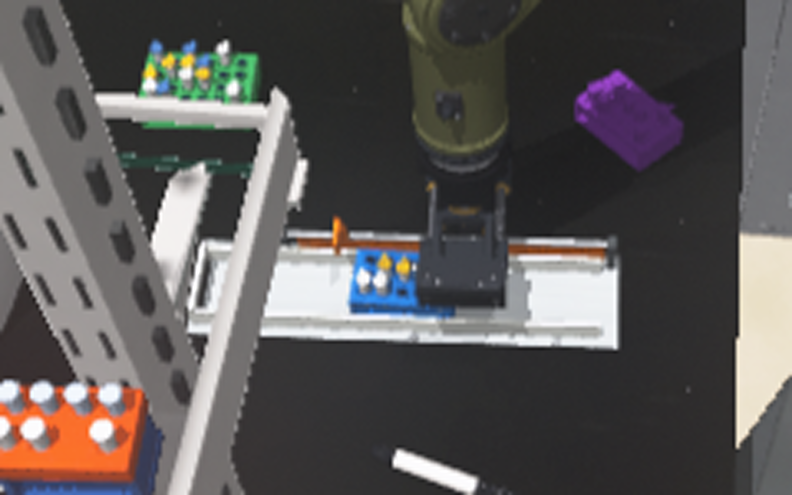

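```bash
python3 -m jog '[{"rot":[0,0,0],"travel":[0,0,0.03],"jaw":-0.2},{"rot":[0,0,0],"travel":[0,0,0.03],"jaw":-0.2},{"rot":[0,0,0],"travel":[0,0,0.03],"jaw":-0.2},{"rot":[0,0,0],"travel":[0,0,0.03],"jaw":-0.2},{"rot":[0,0,0],"travel":[0,0,0.03],"jaw":-0.2},{"rot":[0,0,0],"travel":[0,0,0.03],"jaw":-0.2},{"rot":[0,0,0],"travel":[0,0,0.03],"jaw":-0.2},{"rot":[0,0,0],"travel":[0,0,0],"jaw":-0.2}]'
python3 - <<'E'
from h import *
chut()
cv2.imwrite("pics/s5.png",cv2.resize(ctrl.get_image("scene")[100:250,150:390,::-1],None,fx=3.3,fy=3.3,interpolation=cv2.INTER_CUBIC))
cv2.imwrite("pics/t5.png",cv2.resize(ctrl.get_image("top")[140:280,270:430,::-1],None,fx=4,fy=4,interpolation=cv2.INTER_CUBIC))
E
```

```text
time: 6.45
position: [0.4572, -0.3975, 0.0157]
tool_rot: [0.761, 1.43, -0.763]
ft_force: [-0.6, -2.4, -2.1]
grip_width: 0.598
t 6.45 chute pos mm [-53.4 -19.3  15.7] rot err deg (tool xyz) [ 0.01  0.17 -0.02] grip mm 52.0 F chute [ 1.7 -1.9 -2.1]
```

View pics/s5.png

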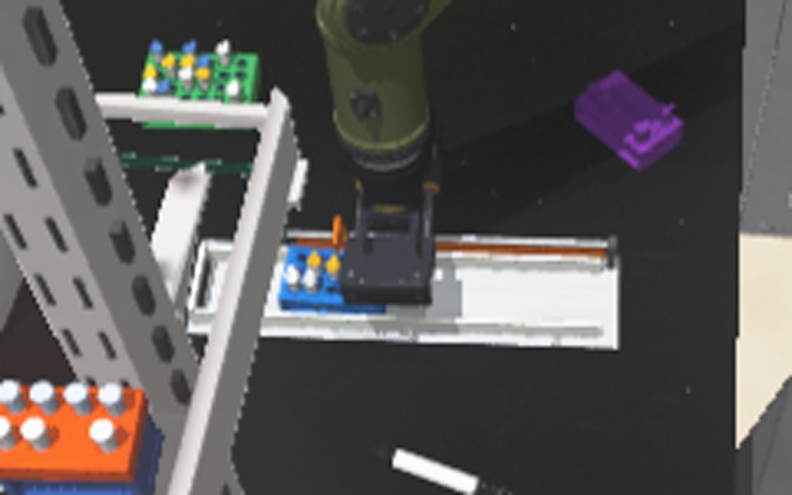

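View pics/t5.png

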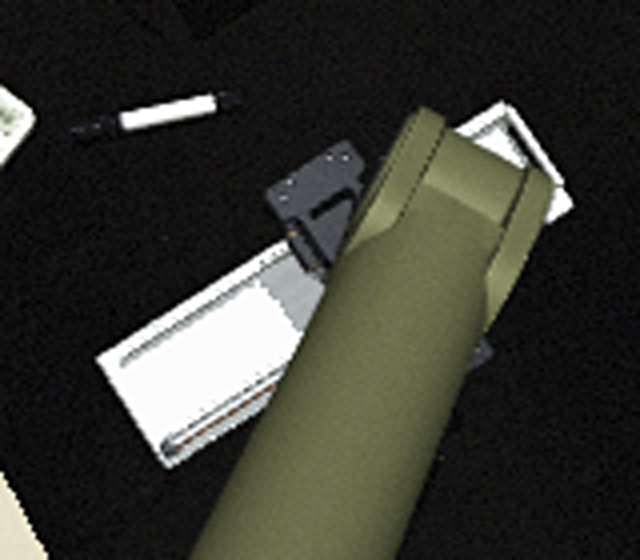

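```bash
python3 -m jog '[{"rot":[0,0,0],"travel":[-0.01,0.003,0.0],"jaw":-0.2},{"rot":[0,0,0],"travel":[0,0,0.025],"jaw":-0.2},{"rot":[0,0,0],"travel":[0,0,0.025],"jaw":-0.2},{"rot":[0,0,0],"travel":[0,0,0.025],"jaw":-0.2},{"rot":[0,0,0],"travel":[0,0,0.025],"jaw":-0.2},{"rot":[0,0,0],"travel":[0,0,0],"jaw":-0.2}]'
python3 - <<'E'
from h import *
chut()
cv2.imwrite("pics/s6.png",cv2.resize(ctrl.get_image("scene")[100:250,150:390,::-1],None,fx=3.3,fy=3.3,interpolation=cv2.INTER_CUBIC))
E
```

```text
time: 7.15
position: [0.4734, -0.4195, 0.0185]
tool_rot: [0.762, 1.434, -0.762]
ft_force: [-3.7, -0.7, -0.1]
grip_width: 0.6
t 7.15 chute pos mm [-26.  -18.1  18.5] rot err deg (tool xyz) [ 0.04 -0.08  0.02] grip mm 52.2 F chute [-1.5 -3.4 -0.1]
```

View pics/s6.png

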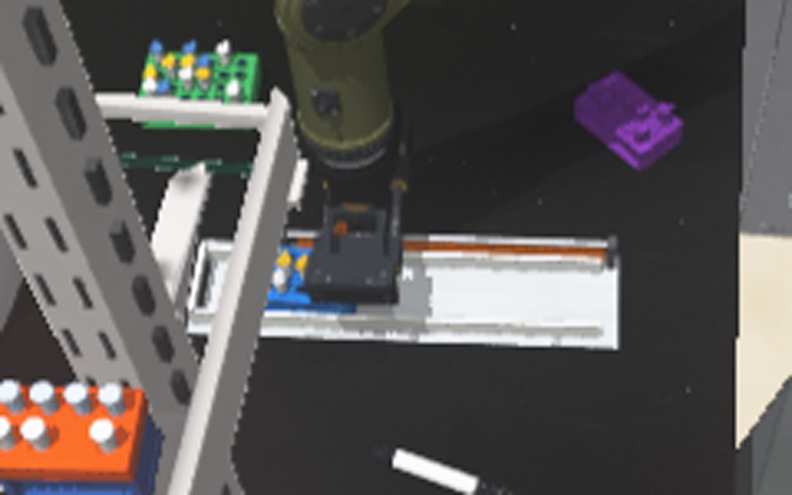

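```bash
python3 -m jog '[{"rot":[0,0,0],"travel":[0,0,0.02],"jaw":-0.2},{"rot":[0,0,0],"travel":[0,0,0.02],"jaw":-0.2},{"rot":[0,0,0],"travel":[0,0,0.02],"jaw":-0.2},{"rot":[0,0,0],"travel":[0,0,0],"jaw":-0.2}]'
python3 -c "
from h import *
chut()"
python3 -m jog '[{"rot":[0,0,0],"travel":[0,0,0.02],"jaw":-0.2},{"rot":[0,0,0],"travel":[0,0,0.02],"jaw":-0.2},{"rot":[0,0,0],"travel":[0,0,0],"jaw":-0.2}]'
python3 - <<'E'
from h import *
chut()
cv2.imwrite("pics/s7.png",cv2.resize(ctrl.get_image("scene")[100:250,150:390,::-1],None,fx=3.3,fy=3.3,interpolation=cv2.INTER_CUBIC))
s=ctrl.get_state()
cv2.imwrite("pics/w7.png",ctrl.get_image("wrist")[:,:,::-1])
E
```

```text
time: 7.6
position: [0.4834, -0.4345, 0.0185]
tool_rot: [0.762, 1.434, -0.762]
ft_force: [-4.3, -0.3, -0.7]
grip_width: 0.601
t 7.6 chute pos mm [ -8.  -18.2  18.5] rot err deg (tool xyz) [ 0.04 -0.04  0.02] grip mm 52.3 F chute [-2.2 -3.8 -0.7]
time: 7.9
position: [0.4902, -0.4446, 0.0185]
tool_rot: [0.762, 1.433, -0.762]
ft_force: [-3.4, -1.1, -0.4]
grip_width: 0.602
t 7.9 chute pos mm [  4.2 -18.3  18.5] rot err deg (tool xyz) [ 0.04 -0.01  0.02] grip mm 52.4 F chute [-1.  -3.4 -0.4]
```

View pics/s7.png

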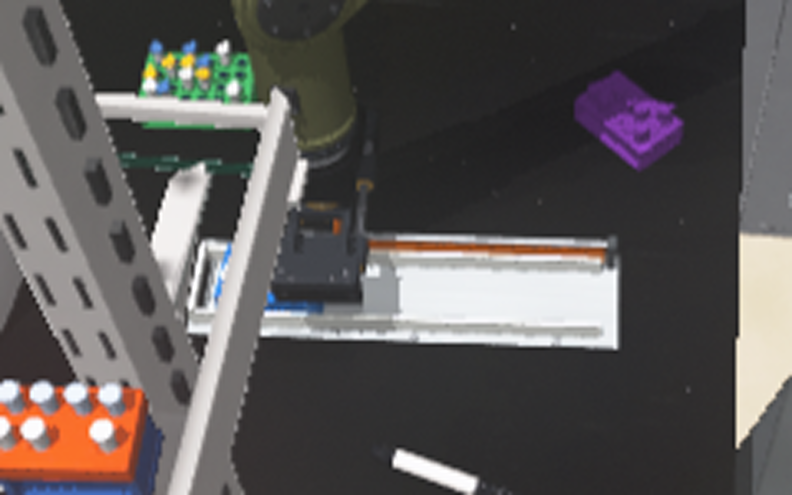

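View pics/w7.png

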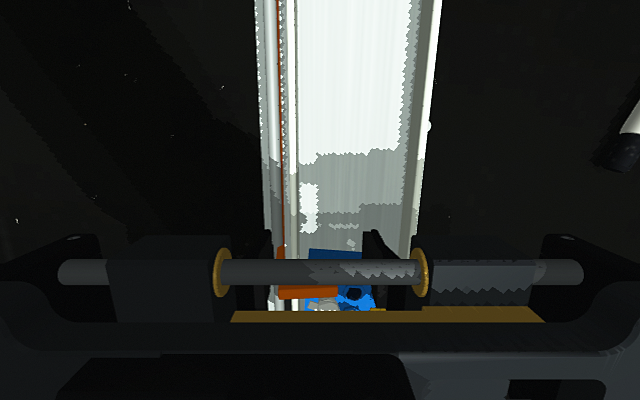

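```bash
python3 -m jog '[{"rot":[0,0,0],"travel":[0,0,0.016],"jaw":-0.2},{"rot":[0,0,0],"travel":[0,0,0],"jaw":-0.2}]'
python3 - <<'E'
from h import *
s=ctrl.get_state();chut(s);T=toolT(s);im=ctrl.get_image("wrist")[:,:,::-1]
cv2.imwrite("pics/w8.png",cv2.resize(im[220:320,240:440],None,fx=4,fy=4,interpolation=cv2.INTER_CUBIC))
C=R.from_euler('z',YAW).as_matrix()
for px in ((335,248),(335,250),(335,259)):
  for z in (.003,.032): print(px,z,((C.T@(onz("wrist",px,z,T)-O))*1e3).round(1))
E
```

```text
time: 8.2
position: [0.4927, -0.4483, 0.0185]
tool_rot: [0.762, 1.434, -0.762]
ft_force: [-4.7, 0.4, 0.7]
grip_width: 0.6
t 8.2 chute pos mm [  8.6 -18.2  18.5] rot err deg (tool xyz) [ 0.05 -0.05  0.02] grip mm 52.2 F chute [-2.9 -3.7  0.7]
(335, 248) 0.003 [17.5 -8.9  3. ]
(335, 248) 0.032 [  4.1 -10.5  32. ]
(335, 250) 0.003 [19.  -8.9  3. ]
(335, 250) 0.032 [  5.3 -10.5  32. ]
(335, 259) 0.003 [25.9 -8.8  3. ]
(335, 259) 0.032 [ 11.1 -10.4  32. ]
```

View pics/w8.png

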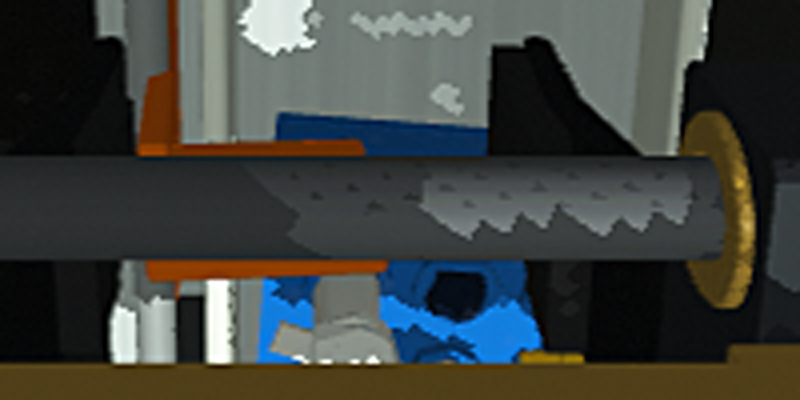

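```bash
python3 -m jog '[{"rot":[0,0,0],"travel":[0,0,-0.03],"jaw":-0.2},{"rot":[0,0,0],"travel":[0,0,-0.04],"jaw":-0.2},{"rot":[0,0,0],"travel":[0,0,-0.06],"jaw":-0.2},{"rot":[0,0,0],"travel":[0,0,-0.06],"jaw":-0.2},{"rot":[0,0,0],"travel":[0,0,-0.06],"jaw":-0.2},{"rot":[0,0,0],"travel":[0,0,-0.06],"jaw":-0.2},{"rot":[0,0,0],"travel":[0,0,0],"jaw":-0.2}]'
python3 -c "
from h import *
chut()"
python3 -m jog '[{"rot":[0,0,0],"travel":[0,-0.015,0],"jaw":-0.2},{"rot":[0,0,0],"travel":[0,-0.015,0],"jaw":-0.2},{"rot":[0,0,0],"travel":[0,-0.015,0],"jaw":-0.2},{"rot":[0,0,0],"travel":[-0.02,0,0],"jaw":-0.2},{"rot":[0,0,0],"travel":[-0.02,0,0],"jaw":-0.2},{"rot":[0,0,0],"travel":[-0.02,0,0],"jaw":-0.2},{"rot":[0,0,0],"travel":[-0.03,0,0],"jaw":-0.2},{"rot":[0,0,0],"travel":[-0.06,0,0],"jaw":-0.2}]'
python3 -m jog '[{"rot":[0,0,0],"travel":[-0.13,0,0],"jaw":-0.2},{"rot":[0,0,0],"travel":[-0.13,0,0],"jaw":-0.2},{"rot":[0,0,0],"travel":[-0.08,-0.13,-0.05],"jaw":-0.2},{"rot":[0,0,0],"travel":[0,-0.13,-0.08],"jaw":-0.2},{"rot":[0,0,0],"travel":[0,-0.13,-0.08],"jaw":-0.2},{"rot":[0,0,0],"travel":[0,-0.13,-0.08],"jaw":-0.2},{"rot":[0,0,0],"travel":[0,0,0],"jaw":-0.2},{"rot":[0,0,0],"travel":[0,0,0],"jaw":-0.2}]'
python3 - <<'E'
from h import *
chut()
cv2.imwrite("pics/s9.png",cv2.resize(ctrl.get_image("scene")[100:250,150:390,::-1],None,fx=3.3,fy=3.3,interpolation=cv2.INTER_CUBIC))
cv2.imwrite("pics/t9.png",ctrl.get_image("top")[:,:,::-1])
E
```

```text
time: 8.95
position: [0.4405, -0.3701, 0.0194]
tool_rot: [0.76, 1.433, -0.761]
ft_force: [-4.3, 0.4, 1.7]
grip_width: 0.599
t 8.95 chute pos mm [-85.4 -17.8  19.4] rot err deg (tool xyz) [0.13 0.06 0.03] grip mm 52.1 F chute [-2.8 -3.3  1.7]
time: 9.75
position: [0.4294, -0.3783, 0.0634]
tool_rot: [0.762, 1.435, -0.761]
ft_force: [-0.5, 0.5, 0.3]
grip_width: 0.603
time: 10.55
position: [0.2515, -0.3946, 0.1665]
tool_rot: [0.762, 1.431, -0.764]
ft_force: [1.5, -0.8, 0.2]
grip_width: 0.603
t 10.55 chute pos mm [-170.7 -188.2  166.5] rot err deg (tool xyz) [-0.07  0.11  0.01] grip mm 52.4 F chute [1.5 0.8 0.2]
```

View pics/s9.png

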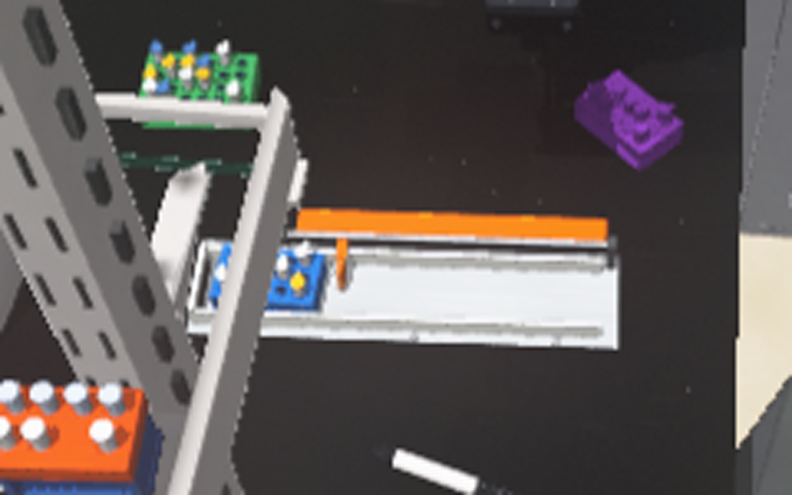

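View pics/t9.png

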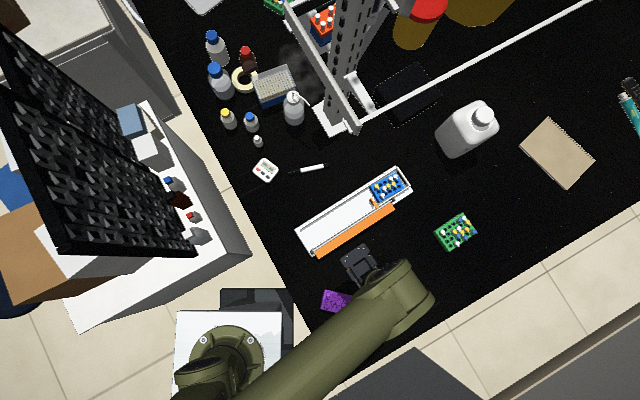

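Rack sits in the bay between the shut gate and the end stop: (265,280) in the scene crop and about (388,186) in the top view, with the plate back out level. The other things look where they were. I'll do one numeric check, then hand in.

Run:
```python
from h import *
im=cv2.imread("pics/t9.png");h=cv2.cvtColor(im,cv2.COLOR_BGR2HSV)
m=cv2.inRange(h,(100,120,80),(125,255,255));m[:160]=0;m[215:]=0;m[:,:360]=0;m[:,415:]=0
ps=np.argwhere(m)[:,::-1];C=R.from_euler('z',YAW).as_matrix()
q=np.array([C.T@(onz("top",p,.032)-O) for p in ps])*1e3
print(len(q),np.percentile(q,[1,99],axis=0).round(1))
a=cv2.imread("pics/top0.png");d=cv2.absdiff(a,im).max(2);x=cv2.morphologyEx((d>60).astype(np.uint8),cv2.MORPH_OPEN,np.ones((2,2)))
n,l,st,c=cv2.connectedComponentsWithStats(x);print(st[1:][st[1:,4]>8])
ctrl.close_job();chut()
```

```text
367 [[ 15.8 -32.1  32. ]
 [111.   29.6  32. ]]
[[  370   174    36    32   575]
 [  330   198    35    33   577]
 [  246   262   334   138 19406]
 [  443   269    35    16    90]
 [  175   364    15    12    48]
 [  172   378     8    15    54]
 [  250   378    10     9    33]
 [  172   394     9     6    33]]
the job is handed in; nothing more can be done
the job is handed in; nothing more can be done
```

The blue rack is in the bay past the gate, the gate has sprung shut behind it, and I handed the job in at about 10.6 s of the 40 s. One finger held the orange plate in against the wall the whole time while the other pushed the rack along the chute. I then drew back with the plate still held, let it up gently and moved clear.

- **Rack position:** in the last top view it spans about chute x 16 to 111 mm. That puts its origin at about 63 mm, against the 52 mm needed, and short of the end stop at 77 mm. It sits a degree or two askew between the walls.
- **Gate and plate:** the pictures show the blade down behind the rack and the plate level again.
- **Forces:** the wrist readings I took were all about 6 N or less, and the last one was near zero with the arm clear.
- **Other things:** comparing the top view before and after, only the rack and the arm changed, and the bystanders stayed put. The arm partly hid the purple look-alike there, but the scene view shows it in its place.
- **Disagreement:** the top and wrist cameras differed by about 3 mm across the chute. I went with the wrist camera.

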